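# Find the empty compartment and push its flap open

## Task

One of the four compartments of the shop's stock chest has run nearly empty, so its flap rocks when you press on the black mark, while the others sit hard on their stock. Press the flaps with closed fingertips to find the one that rocks, then push that flap's near edge down and in until it stands fully open, and leave it open for refilling. Work only on the near part with the black mark: do not take hold of, lift or push the far part that comes up. Leave the jar, carton, tin and soap packet where they stand.

Things in the scene. Friction and masses are not known exactly. Their poses are not given: they have to be found in the camera images.
- chest: grey steel stock chest, fixed, 230 mm deep (x, away from the robot), 506 wide (y, left), 125 high; origin: centre of its underside. Four identical wooden flaps flush with its top, in a row along y, flap_1 at +y, 122 mm apart, 18 mm dividers between; compartments 104 mm wide, 125 deep along x, 115 deep down, near wall 15 mm. Behind them a solid 90 mm ledge, same height, with two packs on it.
- flap_1 (a joint): tilt of flap 1, rad: 0 closed and level, grows as the near edge (robot side) sinks in and the far edge rises, stop at 1.15; no tilt the other way. Tipping takes 0.2 N m (4 N at the mark); it stays where left. Over a full compartment it gives at most 3 mm at the mark (0.06 rad), then is hard; over the nearly empty one it goes on. Which one is empty changes and cannot be seen.
- pad_1 (a point): round black press mark, 26 mm across, on the top face of flap 1; this point is its centre, on the surface, 50 mm from the pin towards the robot; it moves and turns with the flap (x away from the robot, z up when closed)
- hinge_1 (a point): middle of the pin on which flap 1 turns, at mid thickness of the board, 5 mm below the chest's top; axes those of the chest, pin along y, marked by a thin dark line. The flap is a board 121 mm along x, 100 wide, 10 thick; its near edge is 73 mm from the pin, its far edge 48 mm
- flap_2 (a joint): tilt of flap 2, rad: 0 closed and level, grows as the near edge (robot side) sinks in and the far edge rises, stop at 1.15; no tilt the other way. Tipping takes 0.2 N m (4 N at the mark); it stays where left. Over a full compartment it gives at most 3 mm at the mark (0.06 rad), then is hard; over the nearly empty one it goes on. Which one is empty changes and cannot be seen.
- pad_2 (a point): round black press mark, 26 mm across, on the top face of flap 2; this point is its centre, on the surface, 50 mm from the pin towards the robot; it moves and turns with the flap (x away from the robot, z up when closed)
- hinge_2 (a point): middle of the pin on which flap 2 turns, at mid thickness of the board, 5 mm below the chest's top; axes those of the chest, pin along y, marked by a thin dark line. The flap is a board 121 mm along x, 100 wide, 10 thick; its near edge is 73 mm from the pin, its far edge 48 mm
- flap_3 (a joint): tilt of flap 3, rad: 0 closed and level, grows as the near edge (robot side) sinks in and the far edge rises, stop at 1.15; no tilt the other way. Tipping takes 0.2 N m (4 N at the mark); it stays where left. Over a full compartment it gives at most 3 mm at the mark (0.06 rad), then is hard; over the nearly empty one it goes on. Which one is empty changes and cannot be seen.
- pad_3 (a point): round black press mark, 26 mm across, on the top face of flap 3; this point is its centre, on the surface, 50 mm from the pin towards the robot; it moves and turns with the flap (x away from the robot, z up when closed)
- hinge_3 (a point): middle of the pin on which flap 3 turns, at mid thickness of the board, 5 mm below the chest's top; axes those of the chest, pin along y, marked by a thin dark line. The flap is a board 121 mm along x, 100 wide, 10 thick; its near edge is 73 mm from the pin, its far edge 48 mm
- flap_4 (a joint): tilt of flap 4, rad: 0 closed and level, grows as the near edge (robot side) sinks in and the far edge rises, stop at 1.15; no tilt the other way. Tipping takes 0.2 N m (4 N at the mark); it stays where left. Over a full compartment it gives at most 3 mm at the mark (0.06 rad), then is hard; over the nearly empty one it goes on. Which one is empty changes and cannot be seen.
- pad_4 (a point): round black press mark, 26 mm across, on the top face of flap 4; this point is its centre, on the surface, 50 mm from the pin towards the robot; it moves and turns with the flap (x away from the robot, z up when closed)
- hinge_4 (a point): middle of the pin on which flap 4 turns, at mid thickness of the board, 5 mm below the chest's top; axes those of the chest, pin along y, marked by a thin dark line. The flap is a board 121 mm along x, 100 wide, 10 thick; its near edge is 73 mm from the pin, its far edge 48 mm
- jar: amber glass jar with red lid, 72 mm diameter, 120 high, loose on the counter left of the chest; origin under its centre; bystander
- carton: green and yellow carton 60 x 80 x 110 mm high, loose on the counter right of the chest; origin under its centre; bystander
- tin: blue round tin, 56 mm diameter, 42 high, loose on the chest's ledge behind the right-hand flaps; origin under its centre; bystander
- soap: orange soap packet 45 x 75 x 30 mm high, loose on the chest's ledge behind the left-hand flaps; origin under its centre; bystander

How it is judged:
By the outcome, as a careful person would: the job done as asked, in the order asked, and still so for the second after the job is handed in, with the robot touching nothing.
It also fails if it takes over 56 s, if anything falls off the work surface, if the arm or the gripper's body presses on something with over 40 N, if the wrist force passes 120 N, or if a joint passes its speed limit or range.

## Robot

A 6-joint arm with a two-finger parallel gripper is mounted at the origin on the work surface. World frame = base frame: x ahead of the robot, y to its left, z up, the work surface at z = 0. Lengths are in m, angles in rad, forces in N, time in s.
With the tool pointing down it reaches from about 0.35 to 0.85 m from the base axis. Payload 8.1 kg.
Tool frame: the origin (TCP) lies at the centre of the arm's flange, where the gripper is bolted on; the fingertips stand 186 mm ahead of it and the grasp point (between the pads) lies 167 mm ahead of it; z points along the fingers, y is the line along which they close (so a half turn about z gives the same grasp; the last joint's range is limited). The gripper opens to 93 mm and grips with 3 to 60 N. Pads are 15 mm wide; open, the fingers measure 128 mm over their backs; the gripper's body (75 mm by 188 mm) begins 65 mm behind the grasp point.
Start: joints at [-1.213, 0.13, 1.488, -0, 1.523, -0.085], TCP at [0.257, -0.542, 0.405] pointing down, gripper open.
Joint ranges: [-2.96, 2.96], [-0.89, 2.26], [0.02, 2.5], [-1.34, 4.48], [0, 2.73], [-2.66, 2.66]. Speed limits (rad/s): [2.39, 2.39, 2.79, 3.14, 3.14, 3.14].

## Interface

Orientations are given as a rotation vector (axis times angle).
In Python, from plant import robot gives the robot as it stands.
- The arm moves only by the tool apply_moves, never from a script. Its argument "series" is a list of rows, each a list of 2 entries, a list of its own where there are three numbers: the shift along the tool's x, y, z in mm, then the turn, a rotation vector about the tool's x, y, z in rad. A call has 1 to 12 rows; each row shifts and turns the commanded pose from where the row before left it, along the tool's axes as they then stand; what a row does not reach is not made up. A row lasts 1/12 s, in which the tool goes at most 41.7 mm and 7.16 degrees, less where a joint would pass 70% of its speed; a pose out of reach is approached as far as the arm can. A call is refused whole if a number of a shift passes 41.7 or a number of a turn 0.125, either way. A call with a gripper value outside its range is refused whole. "claw" is the opening, from 0 (shut) to 1 (fully open), set as the call begins (left out, the last holds). The fingers move at their own pace and stop on an object; "newtons" is the grip in N (left out, the last holds). Time passes only in rows, so rows that do not move let the fingers close. It gives the time, the measured TCP pose, the force, the opening and the grip force at its end, in the units of the state.
- robot.read_state(): the state, without advancing time (a new reading comes with each control period).
- robot.read_camera(name): name is "scene" or "top" or "wrist"; returns (picture, depth): 420x560x3 uint8, blue, green, red; 420x560 float32, m along the optical axis (not along the pixel's ray), 0 where there is no reading.
- robot.calibration(name): a dict with "fx", "fy", "cx", "cy" (pixels), "D" ([k1, k2, p1, p2, k3] as OpenCV has them; the pictures are not rectified), "extrinsics" (4x4, takes a point from world to camera coordinates). Camera axes: x right, y down, z forward; pixel columns grow to the right and rows downward; lengths in m; the calibration is good to about 2 mm. A picture is of the moment at which its call begins: read the wrist's pose just before it. calibration takes no time and is no camera call; for the wrist camera it gives the pose at the moment of the call.
- robot.close_job(): hands the job in; it is judged then, once.
The state is a dict: "t": time; "q": joint angles; "dq": joint speeds; "joint_torque": joint torques, N m; "tool_pos": TCP position; "orientation": TCP orientation; "force": force on the tool from outside, world axes, zero at the start; "wrist_torque": the same for the moment, N m; "opening": finger opening in m; "gripper_force": force on a finger pad.
Only numpy, scipy, OpenCV 4.12 (cv2) and the standard library are available. Lean on these libraries where they do the work, as an engineer would, in place of code of your own. Each camera call takes 0.05 s, during which the arm holds its last target. There are 200 camera calls.

## Working session

There is one attempt and no reset: what is moved stays moved. The work goes in short steps, Python scripts to look and compute and a tool call to move; the robot and the scene stay as the last step left them, time stands still between calls to the robot, and variables do not carry over. Pictures are saved under pics/ and viewed, at most 10 in all, crops included, and the job is handed in when it is done.

Besides the shell and the picture viewer there is one more tool, called after "Call:" as name([rows], argument=value, ...), one row to a line, values as JSON. apply_moves: Moves the arm, as the interface text tells. Its arguments: {"type":"object","properties":{"series":{"type":"array"},"claw":{"type":"number"},"newtons":{"type":"number"}},"required":["series"]}

```bash
mkdir -p pics; ls; python3 - <<'E'
from plant import robot
import cv2
s=robot.read_state();print(s)
for n in("scene","top"):
    p,d=robot.read_camera(n);cv2.imwrite(f"pics/{n}0.png",p)
    import numpy as np
    np.savez(f"pics/{n}0.npz",p=p,d=d)
    print(n,robot.calibration(n))
E
```

```text
pics
{'t': 0.0, 'q': array([-1.21341064e+00,  1.31158185e-01,  1.48927701e+00, -1.66190733e-05,
        1.52301583e+00, -8.53485247e-02]), 'dq': array([-0.00025212,  0.00025537,  0.0005813 , -0.00130555,  0.00115721,
       -0.00137759]), 'joint_torque': array([-1.92729880e-03, -5.59844041e+01, -4.91756916e+01,  7.68380868e-02,
        3.53476766e-02, -1.61174830e-04]), 'tool_pos': array([ 0.25701045, -0.54190983,  0.40369017]), 'orientation': array([-3.06313774e+00, -6.89376777e-01,  4.21416508e-04]), 'force': array([-0.27707576,  0.12825359,  1.24112973]), 'wrist_torque': array([-0.02419459, -0.02315492, -0.04422557]), 'gripper_force': 0.0, 'opening': 0.09294425214578021}
scene {'fx': 435.696457928145, 'fy': 435.696457928145, 'cx': 280.3289252915714, 'cy': 210.97747877202286, 'D': array([0.035208, 0.      , 0.      , 0.      , 0.      ]), 'extrinsics': array([[-1.22809497e-02,  9.99762744e-01, -1.79898167e-02,
         1.15201217e-02],
       [ 8.12126576e-01, -5.23155862e-04, -5.83481062e-01,
        -4.18259143e-01],
       [-5.83352040e-01, -2.17757098e-02, -8.11927470e-01,
         1.45270709e+00],
       [ 0.00000000e+00,  0.00000000e+00,  0.00000000e+00,
         1.00000000e+00]])}
top {'fx': 440.135474794207, 'fy': 440.135474794207, 'cx': 278.76569858799917, 'cy': 213.4137249977876, 'D': array([-0.08417198,  0.        ,  0.        ,  0.        ,  0.        ]), 'extrinsics': array([[-0.0150648 , -0.99971542, -0.01849663,  0.01481264],
       [-0.99601817,  0.01662959, -0.08758574,  0.58379479],
       [ 0.0878684 ,  0.01710351, -0.99598525,  1.04157795],
       [ 0.        ,  0.        ,  0.        ,  1.        ]])}
```

View pics/top0.png

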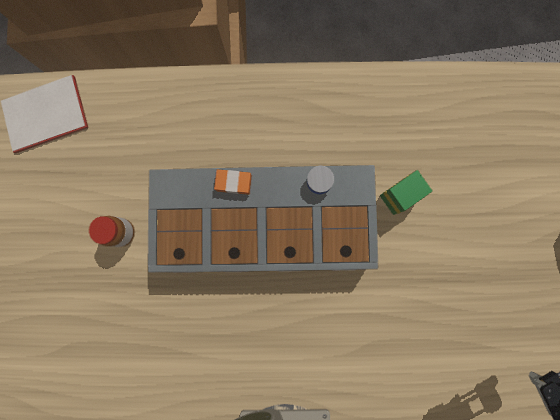

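View pics/scene0.png

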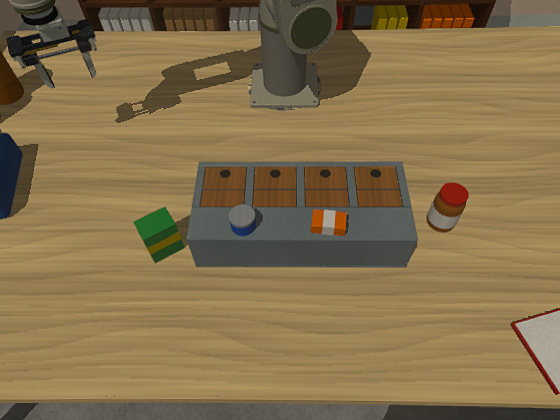

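The top view shows four flaps with marks near (179,253), (234,253), (290,252) and (346,251); +y is left. The scene view shows the same marks at (225,173), (275,173), (325,173) and (375,173), with the order reversed. Next I triangulate the marks from the two views.

```bash
cat > h.py <<'E'
import numpy as np, cv2
from plant import robot
def K(c): return np.array([[c['fx'],0,c['cx']],[0,c['fy'],c['cy']],[0,0,1.]])
def norm(c,uv): return cv2.undistortPoints(np.array(uv,float).reshape(-1,1,2),K(c),c['D']).reshape(-1,2)
def plane(c,uv,z):
    n=norm(c,uv);E=c['extrinsics'];R=E[:3,:3];o=-R.T@E[:3,3]
    d=np.c_[n,np.ones(len(n))]@R
    return o+d*((z-o[2])/d[:,2])[:,None]
def tri(c1,u1,c2,u2):
    X=cv2.triangulatePoints(c1['extrinsics'][:3],c2['extrinsics'][:3],norm(c1,u1).T,norm(c2,u2).T)
    return (X[:3]/X[3]).T
def marks(p,guess,r=14,lim=45):
    out=[]
    for x,y in guess:
        w=p[y-r:y+r,x-r:x+r].max(2)<lim
        n,l,s,ce=cv2.connectedComponentsWithStats(w.astype(np.uint8))
        k=1+np.argmax(s[1:,4]);out.append(list(ce[k]+[x-r,y-r])+[s[k,4]])
    return np.array(out)
E
python3 - <<'E'
from h import *
np.set_printoptions(precision=4,suppress=True)
T=np.load('pics/top0.npz')['p'];S=np.load('pics/scene0.npz')['p']
ct,cs=robot.calibration('top'),robot.calibration('scene')
a=marks(T,[(179,253),(234,253),(290,252),(346,251)],11);b=marks(S,[(375,173),(325,173),(275,173),(225,173)],9)
print(a,b)
print(tri(ct,a[:,:2],cs,b[:,:2]));print(plane(ct,a[:,:2],.125));print(plane(cs,b[:,:2],.125))
# ledge/near corners in top
print(plane(ct,[(148,270),(378,269),(150,170),(375,166)],.125))
print(plane(ct,[(234,182),(320,180)],.15),plane(ct,[(106,231)],.12),plane(ct,[(410,190)],.11))
E
```

```text
[[180.2222 255.7778   9.    ]
 [233.807  252.4737  57.    ]
 [289.6923 251.2885  52.    ]
 [345.5294 250.3529  34.    ]] [[375.1818 173.0182  55.    ]
 [324.7593 173.      54.    ]
 [274.8113 173.1509  53.    ]
 [224.7843 173.2745  51.    ]]
[[ 0.4853  0.2265  0.1173]
 [ 0.491   0.1043  0.125 ]
 [ 0.4918 -0.0177  0.1259]
 [ 0.4918 -0.1398  0.1259]]
[[ 0.4853  0.2221  0.125 ]
 [ 0.491   0.1036  0.125 ]
 [ 0.4918 -0.0188  0.125 ]
 [ 0.4919 -0.1406  0.125 ]]
[[ 0.4915  0.227   0.125 ]
 [ 0.4909  0.1051  0.125 ]
 [ 0.491  -0.0167  0.125 ]
 [ 0.4911 -0.1393  0.125 ]]
[[ 0.4547  0.2942  0.125 ]
 [ 0.4501 -0.2104  0.125 ]
 [ 0.678   0.2919  0.125 ]
 [ 0.6774 -0.2116  0.125 ]]
[[ 0.6428  0.0992  0.15  ]
 [ 0.6438 -0.0865  0.15  ]] [[0.5424 0.393  0.12  ]] [[ 0.6244 -0.2918  0.11  ]]
```

Call:
apply_moves([
  [[27,-22,2],[0,0,0]],
  [[27,-22,2],[0,0,0]],
  [[27,-22,2],[0,0,0]],
  [[27,-22,2],[0,0,0]],
  [[27,-22,2],[0,0,0]],
  [[27,-22,2],[0,0,0]],
  [[27,-22,2],[0,0,0]],
  [[27,-22,2],[0,0,0]],
  [[27,-22,2],[0,0,0]],
  [[27,-22,2],[0,0,0]],
  [[27,-22,2],[0,0,0]],
  [[27,-22,2],[0,0,0]],
], claw=0, newtons=20)

```text
t: 1.1
tool_pos: [0.437, -0.163, 0.3804]
orientation: [-3.065, -0.69, 0.0]
force: [1.0, -0.5, 0.7]
opening: 0.0177
gripper_force: 0.0
```

Call:
apply_moves([
  [[0,0,0],[0,0,0.089]],
  [[0,0,0],[0,0,0.089]],
  [[0,0,0],[0,0,0.089]],
  [[0,0,0],[0,0,0.089]],
  [[0,0,0],[0,0,0.087]],
  [[0,0,0],[0,0.087,0]],
  [[0,0,0],[0,0.087,0]],
  [[0,0,0],[0,0.087,0]],
  [[0,0,0],[0,0,0]],
])

```text
t: 1.85
tool_pos: [0.4363, -0.1647, 0.3803]
orientation: [-3.114, 0.001, -0.415]
force: [-0.2, 1.2, 0.2]
opening: 0.0005
gripper_force: 0.0
```

```bash
cat > g.py <<'E'
from h import *
from scipy.spatial.transform import Rotation as Ro
def tip():
    s=robot.read_state();R=Ro.from_rotvec(s['orientation']).as_matrix()
    t=s['tool_pos']+.186*R[:,2];return s,R,t
def rep(target=None):
    s,R,t=tip();np.set_printoptions(precision=4,suppress=True)
    print('t',s['t'],'tip',t,'\nR',R.round(3).tolist(),'F',s['force'],'open',s['opening'])
    if target is not None: print('tool shift mm',(R.T@(np.array(target)-t)*1000).round(1))
E
python3 -c "
from g import *
rep([.496,-.140,.150])
t=np.array([.511,0,.305]);p,d=robot.read_camera('scene');cv2.imwrite('pics/s1.png',p)"
```

```text
t 1.85 tip [ 0.485  -0.1647  0.2008] 
R [[0.965, -0.001, 0.262], [-0.001, -1.0, -0.0], [0.262, -0.0, -0.965]] F [-0.1719  1.1756  0.2455] open 0.0004936283440258606
tool shift mm [ -2.7 -24.7  52. ]
```

Call:
apply_moves([
  [[-1.6,-6.2,16.6],[0,0,0]],
  [[-1.6,-6.2,16.6],[0,0,0]],
  [[-1.6,-6.2,16.6],[0,0,0]],
  [[-1.6,-6.2,16.6],[0,0,0]],
  [[0,0,0],[0,0,0]],
  [[0,0,0],[0,0,0]],
])

```text
t: 2.4
tool_pos: [0.4474, -0.1396, 0.314]
orientation: [-3.115, -0.001, -0.401]
force: [0.3, 0.1, -0.5]
opening: 0.0003
gripper_force: 0.0
```

Call:
apply_moves([
  [[-0.8,0,2.9],[0,0,0]],
  [[-0.8,0,2.9],[0,0,0]],
  [[-0.5,0,1.9],[0,0,0]],
  [[0,0,0],[0,0,0]],
  [[0,0,0],[0,0,0]],
])

```text
t: 2.82
tool_pos: [0.4477, -0.1402, 0.3074]
orientation: [3.114, -0.001, 0.409]
force: [-0.2, -0.4, 0.7]
opening: 0.0007
gripper_force: 0.0
```

```bash
python3 -c "
from g import *
rep([.496,-.140,.125])"
```

```text
t 2.8167 tip [ 0.4958 -0.1403  0.1277] 
R [[0.966, -0.001, 0.258], [-0.0, -1.0, -0.0], [0.258, 0.0, -0.966]] F [-0.1965 -0.3928  0.652 ] open 0.000681964488895763
tool shift mm [-0.5 -0.3  2.7]
```

Call:
apply_moves([
  [[-0.5,0,1.9],[0,0,0]],
  [[0,0,0],[0,0,0]],
  [[-0.5,0,1.9],[0,0,0]],
  [[0,0,0],[0,0,0]],
  [[0,0,0],[0,0,0]],
])

```text
t: 3.23
tool_pos: [0.4477, -0.1401, 0.3031]
orientation: [3.114, -0.0, 0.409]
force: [-0.8, -1.7, 1.9]
opening: 0.0007
gripper_force: 1.1
```

Call:
apply_moves([
  [[-0.3,0,1],[0,0,0]],
  [[0,0,0],[0,0,0]],
  [[0,0,0],[0,0,0]],
])

```text
t: 3.48
tool_pos: [0.4477, -0.1401, 0.302]
orientation: [3.115, -0.0, 0.409]
force: [-1.7, -1.4, 3.0]
opening: 0.0005
gripper_force: 1.2
```

Call:
apply_moves([
  [[-0.3,0,1],[0,0,0]],
  [[0,0,0],[0,0,0]],
  [[0,0,0],[0,0,0]],
])

```text
t: 3.73
tool_pos: [0.4477, -0.14, 0.3009]
orientation: [3.115, -0.0, 0.409]
force: [-0.3, -1.9, 2.9]
opening: 0.0003
gripper_force: 1.2
```

Call:
apply_moves([
  [[-0.3,0,1],[0,0,0]],
  [[0,0,0],[0,0,0]],
  [[0,0,0],[0,0,0]],
])

```text
t: 3.98
tool_pos: [0.4476, -0.14, 0.2999]
orientation: [3.115, -0.0, 0.409]
force: [-0.1, -2.9, 2.0]
opening: 0.0004
gripper_force: 1.2
```

Call:
apply_moves([
  [[-0.3,0,1],[0,0,0]],
  [[0,0,0],[0,0,0]],
  [[0,0,0],[0,0,0]],
])

```text
t: 4.23
tool_pos: [0.4476, -0.1399, 0.2989]
orientation: [-3.115, 0.0, -0.409]
force: [1.1, -2.4, 2.2]
opening: 0.0005
gripper_force: 1.2
```

```bash
python3 -c "
from g import *
rep()
p,d=robot.read_camera('scene');cv2.imwrite('pics/s2.png',cv2.resize(p[130:280,120:440],None,fx=2.4,fy=2.4,interpolation=cv2.INTER_CUBIC))"
```

```text
t 4.2333 tip [ 0.4957 -0.1399  0.1192] 
R [[0.966, -0.0, 0.258], [-0.0, -1.0, 0.0], [0.258, -0.0, -0.966]] F [ 1.0506 -2.3742  2.2467] open 0.0005068959250044726
```

View pics/s2.png

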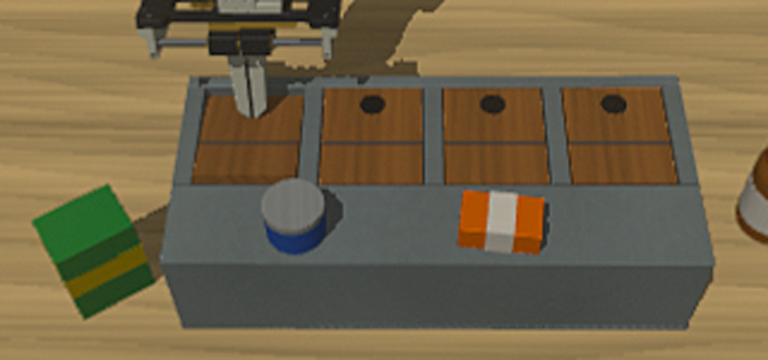

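Flap 4 rocks: it has sunk well past 3 mm with only about 3 N, and in the crop its near edge near (250,90) sits below the rim. I'll push it open along its arc, staying near the mark.

Call:
apply_moves([
  [[-3.4,0,3.4],[0,0,0]],
  [[-3.4,0,3.4],[0,0,0]],
  [[-3.4,0,3.4],[0,0,0]],
  [[-3.4,0,3.4],[0,0,0]],
  [[0.2,0,3.7],[0,0,0]],
  [[0.2,0,3.7],[0,0,0]],
  [[0,0,0],[0,0,0]],
])

```text
t: 4.87
tool_pos: [0.4399, -0.1398, 0.2739]
orientation: [-3.115, 0.0, -0.406]
force: [0.8, 0.6, 1.4]
opening: 0.0002
gripper_force: 0.5
```

Call:
apply_moves([
  [[0.3,0,3.7],[0,0,0]],
  [[0.3,0,3.7],[0,0,0]],
  [[1.9,0,3.4],[0,0,0]],
  [[1.9,0,3.4],[0,0,0]],
  [[0,0,0],[0,0,0]],
])

```text
t: 5.28
tool_pos: [0.4481, -0.1399, 0.2616]
orientation: [-3.115, 0.0, -0.407]
force: [0.0, 0.5, 0.2]
opening: -0.0
gripper_force: 0.4
```

Call:
apply_moves([
  [[1.9,0,3.4],[0,0,0]],
  [[1.9,0,3.4],[0,0,0]],
  [[0,0,0],[0,0,0]],
  [[0,0,0],[0,0,0]],
])

```text
t: 5.62
tool_pos: [0.4535, -0.1399, 0.2565]
orientation: [-3.115, 0.0, -0.408]
force: [-0.3, -0.2, 0.2]
opening: 0.0005
gripper_force: 0.0
```

```bash
python3 -c "
from g import *
rep([.508,-.14,.0726])
p,d=robot.read_camera('scene');cv2.imwrite('pics/s3.png',cv2.resize(p[80:250,100:400],None,fx=2.4,fy=2.4,interpolation=cv2.INTER_CUBIC))"
```

```text
t 5.6167 tip [ 0.5014 -0.1398  0.0768] 
R [[0.966, -0.0, 0.257], [-0.0, -1.0, 0.0], [0.257, -0.0, -0.966]] F [-0.2583 -0.2269  0.2407] open 0.000541883566903606
tool shift mm [5.3 0.2 5.7]
```

View pics/s3.png

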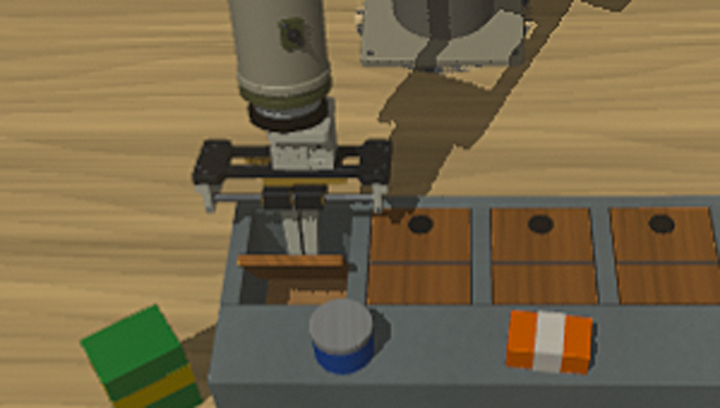

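The flap now stands steep, with its far edge up at crop y≈262 and the fingers in the near opening. I'll push on gently until it meets the stop.

Call:
apply_moves([
  [[2.6,0,2.9],[0,0,0]],
  [[2.6,0,2.9],[0,0,0]],
  [[0,0,0],[0,0,0]],
  [[0,0,0],[0,0,0]],
])

```text
t: 6.0
tool_pos: [0.46, -0.14, 0.2526]
orientation: [-3.115, -0.0, -0.406]
force: [-8.6, 0.4, 6.8]
opening: 0.0003
gripper_force: 5.6
```

Call:
apply_moves([
  [[2,0,0.5],[0,0,0]],
  [[0,0,0],[0,0,0]],
  [[0,0,0],[0,0,0]],
])

```text
t: 6.25
tool_pos: [0.4611, -0.14, 0.2526]
orientation: [-3.115, -0.001, -0.401]
force: [-20.8, 1.0, 17.0]
opening: 0.0007
gripper_force: 13.0
```

Call:
apply_moves([
  [[2,0,0.5],[0,0,0]],
  [[0,0,0],[0,0,0]],
  [[0,0,0],[0,0,0]],
])

```text
t: 6.5
tool_pos: [0.4622, -0.1401, 0.2525]
orientation: [-3.116, -0.001, -0.396]
force: [-33.4, 1.6, 27.0]
opening: 0.0005
gripper_force: 21.4
```

The force rose to about 43 N with no more travel, so the flap is at its stop. Now I back off and withdraw.

Call:
apply_moves([
  [[-4,0,-2],[0,0,0]],
  [[-5,0,-4],[0,0,0]],
  [[-1,0,-15],[0,0,0]],
  [[0,0,-20],[0,0,0]],
  [[0,0,-25],[0,0,0]],
  [[0,0,-25],[0,0,0]],
  [[0,0,-25],[0,0,0]],
  [[0,0,-20],[0,0,0]],
  [[0,0,0],[0,0,0]],
])

```text
t: 7.25
tool_pos: [0.4201, -0.1405, 0.3868]
orientation: [3.11, 0.0, 0.42]
force: [0.3, -0.1, 1.1]
opening: 0.0003
gripper_force: 0.0
```

Call:
apply_moves([
  [[-15,15,-8],[0,0,0]],
  [[-15,15,-8],[0,0,0]],
  [[-15,15,-8],[0,0,0]],
  [[-15,15,-8],[0,0,0]],
  [[-15,15,-8],[0,0,0]],
  [[-15,15,-8],[0,0,0]],
  [[0,0,0],[0,0,0]],
  [[0,0,0],[0,0,0]],
])

```text
t: 7.92
tool_pos: [0.3197, -0.2306, 0.4043]
orientation: [3.114, -0.005, 0.409]
force: [0.0, -0.3, -0.2]
opening: 0.0003
gripper_force: 0.0
```

```bash
python3 -c "
from g import *
rep()
p,d=robot.read_camera('scene');q,e=robot.read_camera('top')
cv2.imwrite('pics/s4.png',np.hstack([cv2.resize(p[100:280,100:480],(760,360))[:,:],])) 
# flap 4 angle: depth points in flap region from the scene camera (far part underside/edge), and top camera near face
for n,D in(('top',e),):
    c=robot.calibration(n);E=c['extrinsics']
    v,u=np.mgrid[205:266,325:368];z=D[205:266,325:368].ravel()
    nn=norm(c,np.c_[u.ravel(),v.ravel()]);P=(np.c_[nn*z[:,None],z]-E[:3,3])@E[:3,:3]
    m=(abs(P[:,1]+.14)<.03)&(P[:,0]>.505)&(P[:,0]<.57)&(P[:,2]>.06)&(P[:,2]<.17)
    P=P[m];print(len(P));o=np.argsort(P[:,0]);print(P[o][::max(1,len(P)//25)][:,[0,2]].round(3).tolist())
"
```

```text
t 7.9167 tip [ 0.3678 -0.2307  0.2247] 
R [[0.966, -0.003, 0.258], [-0.003, -1.0, -0.001], [0.258, -0.0, -0.966]] F [ 0.0039 -0.3491 -0.2268] open 0.0003187396340832275
748
[[0.507, 0.061], [0.511, 0.064], [0.514, 0.07], [0.516, 0.08], [0.518, 0.081], [0.52, 0.085], [0.523, 0.089], [0.526, 0.098], [0.528, 0.106], [0.53, 0.106], [0.532, 0.113], [0.534, 0.114], [0.536, 0.127], [0.538, 0.127], [0.54, 0.129], [0.542, 0.134], [0.544, 0.141], [0.546, 0.147], [0.548, 0.146], [0.55, 0.151], [0.552, 0.156], [0.554, 0.16], [0.556, 0.162], [0.558, 0.164], [0.56, 0.16], [0.563, 0.16]]
```

View pics/s4.png

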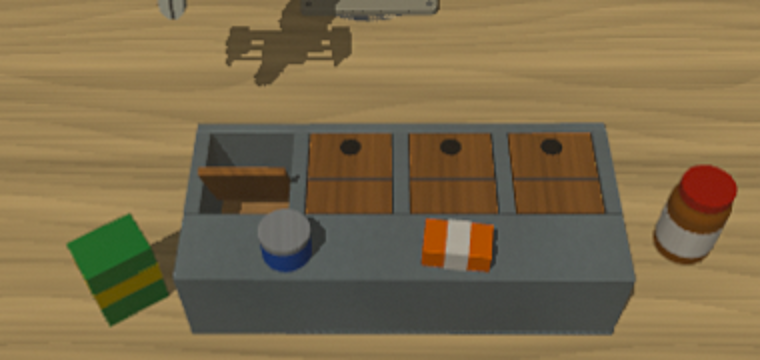

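Flap 4 (left in this view, crop (245,180)) stands open at about 1.15 rad by depth. The tin, soap, carton and jar look unmoved, and the robot is clear.

```bash
python3 -c "
from plant import robot
print(robot.close_job())"
```

```text
the job is handed in; nothing more can be done
None
```

Flap 4, at the robot's right-hand end, was the first one I pressed and it rocked, so I didn't press the other three; it now stands fully open at its stop (about 1.15 rad), the jar, carton, tin and soap look unmoved, and the job is handed in.

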